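# Point-and-call valve check on a pressure manifold

### The arm

A 6-joint arm with a two-finger parallel gripper is mounted at the origin on a cart in front of the work surface, level with it; the furniture and walls round the work are solid. World frame = base frame: x ahead of the robot, y to its left, z up, the work surface at z = 0. Lengths are in m, angles in rad, forces in N, time in s.
With the tool pointing down it reaches from about 0.35 to 0.975 m from the base axis. Payload 17.4 kg.
Tool frame: the origin (TCP) lies at the very end of the fingers, on their centre line; the grasp point (between the pads) lies 19 mm behind it; y points along the fingers, z is the direction in which the jaws open and shut, and the axes are right-handed (so a half turn about y gives the same grasp; the last joint's range is limited). The gripper opens to 85 mm and grips with 20 to 120 N. Pads are 22 mm wide; open, the fingers measure 114 mm over their backs; the gripper's body (76 mm by 85 mm) begins 54 mm behind the grasp point. The pads swing forward as they close: fully open they stand 13 mm farther back than shut.
Start: joints at [1.276, 0.116, 1.442, -0, 1.584, -0.038], TCP at [0.171, 0.653, 0.231] pointing down, gripper open.
Joint ranges: [-2.83, 2.83], [-0.83, 2.19], [0.07, 2.5], [-1.14, 4.28], [0.01, 3], [-2.97, 2.97]. Speed limits (rad/s): [1.89, 1.89, 2.22, 3.14, 3.14, 3.14].

### API

Orientations are given as a unit quaternion [x, y, z, w].
In Python, from rig import arm gives the robot as it stands. The module is installed in compiled form; this text tells all that it offers.
- The arm moves only by the tool apply_moves, never from a script. Its argument "deltas" is one flat list of numbers, 5 for each row, row after row: the opening, from 0 (shut) to 1 (fully open), then the shift along the tool's x, y, z in m, then the turn about the tool's y in degrees. In form: [fingers, dx, dy, dz, twist, fingers, dx, dy, dz, twist, ...]. A call has 1 to 20 rows; each row shifts and turns the pose as measured when the row begins, along the tool's axes as they then stand; what a row does not reach is not made up. A row lasts 1/8 s, in which the tool goes at most 62.5 mm and 10.7 degrees, less where a joint would pass 70% of its speed; a pose out of reach is approached as far as the arm can. A call is refused whole if a number of a shift passes 0.0625 or a number of a turn 10.7, either way. A call with a gripper value outside its range is refused whole. The fingers move at their own pace and stop on an object; the grip force is fixed at half the most. Time passes only in rows, so rows that do not move let the fingers close. It gives the time, the measured TCP pose, the force and the opening at its end, in the units of the state.
- arm.get_state(): the state, without advancing time (a new reading comes with each control period).
- arm.camera(name): name is "scene" or "top" or "wrist"; returns a dict with "img" (480x640x3 uint8, red, green, blue), "vfov" (degrees; the focal length in pixels is half the picture's height over the tangent of half this angle, whatever the lens; pixels are square), "cx", "cy" (the principal point, pixels), "k1" (the pictures are not rectified: a ray, as slopes to the right and down, at radius r is drawn at 1 + k1 r^2 times it, then the intrinsics apply), "eye" and "rotation" of the camera in the world. Camera axes: x right, y down, z forward; pixel columns grow to the right and rows downward; lengths in m; the calibration is good to about 2 mm. A picture is of the moment at which its call begins. There is no depth.
- arm.sign_off(): hands the job in, once; it reports no verdict.
Trained networks look in a picture, given as the dict that the camera call returned (one of the last four; its "shot" number tells which), for a name from the list of things; names that differ only in an ending like _2 or _b are one class to them, and where a whole thing is asked for, a point or a joint stands for the part that bears it (a point fixed in the world has none). Each returns a list of dicts, best first, with "score" (0 to 1); they miss things now and then, are a little off and sometimes report something else, mostly with a low value. They report only what shows in the picture. A call takes as long as a camera call.
- arm.look_for(query, picture): "rect" ([left, top, right, bottom] in pixels, round what is visible of it).
- arm.masks_of(query, picture): "pixels" (480x640 bool, what is visible of it) and "rect" ([left, top, right, bottom] in pixels, round what is visible of it).
- arm.place_of(query, picture): "position" ([column, row] in pixels: a listed point, or the origin of a listed thing).
The state is a dict: "time": time; "joint_pos": joint angles; "qvel": joint speeds; "joint_efforts": joint torques, N m; "ee_pos": TCP position; "orientation": TCP orientation; "ft_force": force on the tool from outside, world axes, zero at the start; "torque": the same for the moment, N m; "gripper_width": finger opening in m.
Only numpy, scipy, OpenCV 4.12 (cv2) and the standard library are available. Lean on these libraries where they do the work, as an engineer would, in place of code of your own. Each camera call takes 0.05 s, during which the arm holds its last target. There are 200 camera calls.

### The job

Do the point-and-call check before this three-valve manifold is pressurised: one valve was left open (its lever stands out over its outlet instead of along the bar), so first point at the top of that valve's spindle with the fingertips straight above it, some 1 to 4 cm off and touching nothing, for two seconds. Then push its lever gently round with a fingertip, without gripping it, until it is fully shut along the bar like the other two. Last, point at the dial of the pressure gauge in the same way for two seconds; never lower the fingertips over a wrong valve, and touch nothing but the open valve.

Things in the scene. Friction and masses are not known exactly. Their poses are not given: they have to be found in the camera images.
- manifold: valve manifold: aluminium bar 40 x 400 x 26 mm on a steel foot plate 76 x 415 mm, fixed to the bench; the bar's top is 40 mm above the bench. Origin on the bench under its middle; its y axis runs along the bar (to the robot's left), its -x side is the front, with the outlets. Three valves stand in a row on the bar's centre line, at y = -105, -25 and +55 mm; the gauge and a flat hexagon plug (15 mm high) stand on it at y = +168 and -168 mm, either way round
- hub_a (a point): middle of the top of valve a's spindle, 90 mm above the bench: one of three equal brass ball valves on the bar (which of the three places varies). Valve body up to 33 mm across, with a hose barb to the front (to 46 mm from the spindle, top of it 60 mm above the bench). The spindle's nut is 20 mm across
- lever_a (a joint): angle of valve a's lever about its vertical spindle (rad, counter-clockwise from above): 0 = shut, lever along the bar to the manifold's +y (against a stop); 1.57 = fully open, lever to the front over its outlet (stop). Stiff: stays where left, turned by about 2 N sideways near its grip. This is the valve that was left open: it starts at 1.15 to 1.57
- lever_a_end (a point): end of valve a's lever, 65 mm from the spindle axis, mid-height of the black grip (86 mm above the bench); the grip covers 18 to 65 mm from the axis, 14 mm wide and 10 mm high (underside 81 mm above the bench)
- hub_b (a point): middle of the top of valve b's spindle, 90 mm above the bench: one of three equal brass ball valves on the bar (which of the three places varies). Valve body up to 33 mm across, with a hose barb to the front (to 46 mm from the spindle, top of it 60 mm above the bench). The spindle's nut is 20 mm across
- lever_b (a joint): angle of valve b's lever about its vertical spindle (rad, counter-clockwise from above): 0 = shut, lever along the bar to the manifold's +y (against a stop); 1.57 = fully open, lever to the front over its outlet (stop). Stiff: stays where left, turned by about 2 N sideways near its grip. Starts shut, 0 to 0.04
- lever_b_end (a point): end of valve b's lever, 65 mm from the spindle axis, mid-height of the black grip (86 mm above the bench); the grip covers 18 to 65 mm from the axis, 14 mm wide and 10 mm high (underside 81 mm above the bench)
- hub_c (a point): middle of the top of valve c's spindle, 90 mm above the bench: one of three equal brass ball valves on the bar (which of the three places varies). Valve body up to 33 mm across, with a hose barb to the front (to 46 mm from the spindle, top of it 60 mm above the bench). The spindle's nut is 20 mm across
- lever_c (a joint): angle of valve c's lever about its vertical spindle (rad, counter-clockwise from above): 0 = shut, lever along the bar to the manifold's +y (against a stop); 1.57 = fully open, lever to the front over its outlet (stop). Stiff: stays where left, turned by about 2 N sideways near its grip. Starts shut, 0 to 0.04
- lever_c_end (a point): end of valve c's lever, 65 mm from the spindle axis, mid-height of the black grip (86 mm above the bench); the grip covers 18 to 65 mm from the axis, 14 mm wide and 10 mm high (underside 81 mm above the bench)
- gauge_face (a point): middle of the pressure gauge's white dial, 86 mm above the bench; round gauge 63 mm across lying face up on one end of the bar (its rim stands at 86 mm)
- spanner: loose open-ended spanner 28 x 182 x 8 mm lying in front of the manifold; to be left alone. Origin under its middle
- stopper: loose rubber stopper 36 mm across, 28 mm high, in front of the manifold; to be left alone. Origin under its middle
- timer: loose bench timer 55 x 70 x 25 mm in front of the manifold; to be left alone. Origin under its middle

How it is judged:
On the way, in this order (a step that is already met when the one before it is completed fails the run):
1. the fingertips dwell just above the spindle of the open valve, touching nothing, its lever not yet moved (horizontal distance between the grasp point and hub_a below 0.025 m and z of the grasp point in the frame of hub_a between 0.005 and 0.08 m and contact force between each of the fingers, the arm and anything else below 0.2 N and value of joint lever_a above 1.1 rad), for 1.5 s.
2. the open valve's lever has been pushed fully shut (value of joint lever_a below 0.1 rad), for 0.2 s.
3. the fingertips dwell just above the middle of the gauge's dial, touching nothing, all valves shut (horizontal distance between the grasp point and gauge_face below 0.025 m and z of the grasp point in the frame of gauge_face between 0.005 and 0.08 m and contact force between each of the fingers, the arm and anything else below 0.2 N and value of joint each of lever_a, lever_b, lever_c below 0.1 rad), for 1.5 s.
At the end, for the whole second after the job is handed in: All three levers shut (within 0.10 rad of the stop) and at rest; spanner, stopper and timer within 10 mm of where they lay. Each pointing: centre line of the fingertips within 25 mm sideways of the point and the tips no more than 60 mm above it, no contact, for 1.5 s unbroken (value of joint each of lever_a, lever_b, lever_c below 0.1 rad and velocity of joint lever_a between -0.02 and 0.02 rad/s and distance of each of spanner, stopper, timer from where it was at the start of the episode below 0.01 m); the robot touches nothing.
It fails at once if the open valve's lever is gripped or forced (over 30 N) (contact force between the fingers and lever_a above 30 N).
It fails at once if a wrong valve is pointed at (fingertips within 15 mm sideways and 30 mm above its spindle) ((horizontal distance between the grasp point and hub_b below 0.015 m and z of the grasp point in the frame of hub_b below 0.05 m) or (horizontal distance between the grasp point and hub_c below 0.015 m and z of the grasp point in the frame of hub_c below 0.05 m)).
It fails at once if one of the shut valves is opened (value of joint any of lever_b, lever_c above 0.15 rad).
It fails at once if the gauge, the plug, the manifold or a shut valve is touched (over 1 N) (contact force between any of the fingers, the arm and manifold above 1 N or contact force between any of the fingers, the arm and gauge above 1 N or contact force between any of the fingers, the arm and plug above 1 N or contact force between any of the fingers, the arm and valve_b above 1 N or contact force between any of the fingers, the arm and valve_c above 1 N).
It fails at once if a bystander is touched (over 1 N) or moved more than 10 mm (distance of any of spanner, stopper, timer from where it was at the start of the episode above 0.01 m or contact force between any of the fingers, the arm and spanner above 1 N or contact force between any of the fingers, the arm and stopper above 1 N or contact force between any of the fingers, the arm and timer above 1 N).
It also fails if it takes over 61 s, if anything falls off the work surface, if the arm or the gripper's body presses on something with over 40 N, if the wrist force passes 120 N, or if a joint passes its speed limit or range.

## Working session

There is one attempt and no reset: what is moved stays moved. The work goes in short steps, Python scripts to look and compute and a tool call to move; the robot and the scene stay as the last step left them, time stands still between calls to the robot, and variables do not carry over. Pictures are saved under pics/ and viewed, about 8 in all and at most 12, crops included, and the job is handed in when it is done.

Besides the shell and the picture viewer there is one more tool, called after "Call:" as name(argument=value, ...) on one line, values as JSON. apply_moves: Moves the arm, as the interface text tells. Its arguments: {"type":"object","properties":{"deltas":{"type":"array","items":{"type":"number"}}},"required":["deltas"]}

```bash
mkdir -p pics; cat > h.py <<'E'
import numpy as np, cv2
from rig import arm
def ray(c,p):
    f=240/np.tan(np.radians(c["vfov"])/2)
    d=np.array([(p[0]-c["cx"])/f,(p[1]-c["cy"])/f]); u=d.copy()
    for _ in range(20): u=d/(1+c["k1"]*(u@u))
    return np.array(c["rotation"])@np.array([u[0],u[1],1])
def at(c,p,z):
    r=ray(c,p); e=np.array(c["eye"]); return e+r*(z-e[2])/r[2]
def proj(c,P):
    f=240/np.tan(np.radians(c["vfov"])/2)
    q=np.array(c["rotation"]).T@(np.array(P)-c["eye"]); u=q[:2]/q[2]
    return u*(1+c["k1"]*(u@u))*f+[c["cx"],c["cy"]]
def save(c,n): cv2.imwrite("pics/"+n,c["img"][:,:,::-1])
E
python3 - <<'E'
from h import *
np.set_printoptions(precision=3,suppress=True)
Z=dict(hub_a=.09,lever_a_end=.086,gauge_face=.086,manifold=0,spanner=0,stopper=0,timer=0)
for n in ["top","scene"]:
    c=arm.camera(n); save(c,n+"0.png"); print(n,c["eye"],c["shot"])
    for q in Z:
        for r in arm.place_of(q,c)[:4]:
            print(q,round(r["score"],2),np.round(r["position"]),at(c,r["position"],Z[q]))
s=arm.get_state(); print(s)
E
```

```text
top [0.433 0.109 0.97 ] 1Traceback (most recent call last):
  File "<stdin>", line 8, in <module>
  File "h.py", line 9, in at
    r=ray(c,p); e=np.array(c["eye"]); return e+r*(z-e[2])/r[2]
  File "h.py", line 7, in ray
    return np.array(c["rotation"])@np.array([u[0],u[1],1])
           ~~~~~~~~~~~~~~~~~~~~~~~^~~~~~~~~~~~~~~~~~~~~~~~
ValueError: matmul: Input operand 1 has a mismatch in its core dimension 0, with gufunc signature (n?,k),(k,m?)->(n?,m?) (size 3 is different from 4)
```

The rotation is a quaternion, so I'll convert it.

```bash
sed -i 's/np.array(c\["rotation"\])/R_(c)/; 2a from scipy.spatial.transform import Rotation\ndef R_(c): return Rotation.from_quat(c["rotation"]).as_matrix()' h.py
cat > m.py <<'E'
from h import *
np.set_printoptions(precision=3,suppress=True)
Z=dict(hub_a=.09,lever_a_end=.086,gauge_face=.086,manifold=0,spanner=0,stopper=0,timer=0)
for n in ["top","scene"]:
    c=arm.camera(n); save(c,n+"0.png"); print(n,c["eye"],c["shot"])
    for q in Z:
        for r in arm.place_of(q,c)[:4]:
            print(q,round(r["score"],2),np.round(r["position"]),at(c,r["position"],Z[q]))
s=arm.get_state(); print(s)
print(Rotation.from_quat(s["orientation"]).as_matrix())
E
python3 m.py
```

```text
top [0.433 0.109 0.97 ] 2
hub_a 0.84 [323. 218.] [0.524 0.081 0.09 ]
hub_a 0.67 [366. 214.] [0.53  0.006 0.09 ]
hub_a 0.61 [415. 207.] [ 0.54  -0.081  0.09 ]
lever_a_end 0.93 [364. 253.] [0.462 0.012 0.086]
gauge_face 0.95 [258. 226.] [0.512 0.195 0.086]
manifold 0.93 [350. 218.] [0.532 0.026 0.   ]
spanner 0.89 [395. 268.] [ 0.433 -0.058  0.   ]
timer 0.83 [263. 278.] [0.42  0.196 0.   ]
timer 0.68 [365. 214.] [ 0.54  -0.004  0.   ]
scene [ 0.094 -0.594  0.506] 3
hub_a 0.66 [381. 258.] [ 0.523 -0.004  0.09 ]
hub_a 0.66 [420. 280.] [ 0.536 -0.081  0.09 ]
hub_a 0.59 [346. 234.] [0.521 0.088 0.09 ]
lever_a_end 0.71 [338. 268.] [0.459 0.011 0.086]
gauge_face 0.81 [306. 210.] [0.513 0.211 0.086]
manifold 0.94 [367. 298.] [0.525 0.031 0.   ]
manifold 0.74 [347. 234.] [0.614 0.233 0.   ]
spanner 0.69 [347. 344.] [ 0.436 -0.053  0.   ]
spanner 0.68 [386. 260.] [0.62  0.114 0.   ]
stopper 0.93 [303. 295.] [0.441 0.091 0.   ]
timer 0.87 [262. 268.] [0.419 0.2   0.   ]
timer 0.71 [370. 298.] [0.528 0.027 0.   ]
{'time': 0.9, 'joint_pos': array([ 1.276,  0.116,  1.442,  0.   ,  1.584, -0.038]), 'qvel': array([-0.   , -0.   , -0.001,  0.   , -0.002, -0.001]), 'joint_efforts': array([ -0.   , -73.179, -63.261,  -0.   ,   0.001,  -0.   ]), 'ee_pos': array([0.171, 0.653, 0.231]), 'orientation': array([-0.701,  0.091, -0.091,  0.701]), 'ft_force': array([-0.047, -0.203, -0.349]), 'torque': array([-0.046,  0.016,  0.017]), 'gripper_width': 0.08549867935372872}
[[ 0.967  0.     0.254]
 [-0.254  0.     0.967]
 [ 0.    -1.     0.   ]]
```

View pics/top0.png

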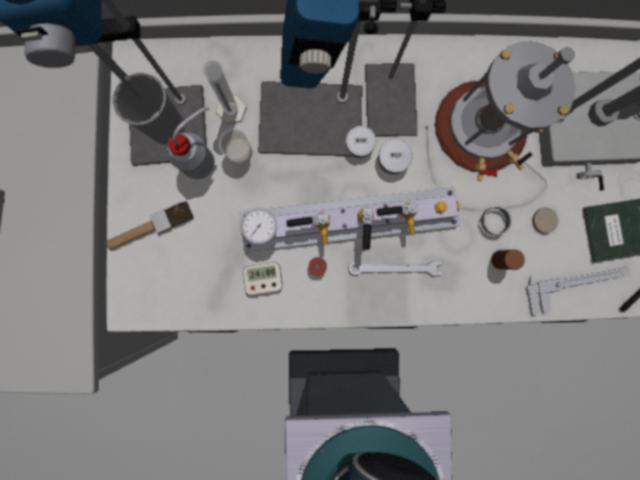

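View pics/scene0.png

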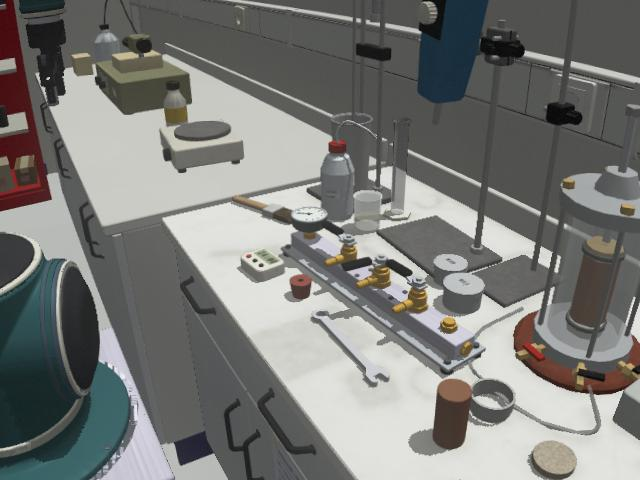

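The middle valve is the open one: its black lever reaches the front at top pixel (366,245), and its spindle is at (366,214). The gauge is at the left end, (258,226). I'll move to a high standoff above the middle valve with the fingers shut, then refine from there.

Call:
apply_moves(deltas=[0,0.016,0,-0.017,0,0,0.031,0,-0.033,0,0,0.031,0,-0.033,0,0,0.031,0,-0.033,0,0,0.031,0,-0.033,0,0,0.031,0,-0.033,0,0,0.031,0,-0.033,0,0,0.031,0,-0.033,0,0,0.031,0,-0.033,0,0,0.031,0,-0.033,0,0,0.031,0,-0.033,0,0,0.031,0,-0.033,0,0,0.031,0,-0.033,0,0,0.031,0,-0.033,0,0,0.031,0,-0.033,0,0,0.031,0,-0.033,0,0,0.016,0,-0.017,0,0,0,0,0,0])

```text
time: 3.15
ee_pos: [0.5272, -0.006, 0.2329]
orientation: [-0.7, 0.088, -0.092, 0.702]
ft_force: [-0.4, 1.1, -0.3]
gripper_width: -0.0
```

```bash
cat > w.py <<'E'
import sys
from h import *
from scipy.optimize import least_squares
np.set_printoptions(precision=3,suppress=True)
c=arm.camera("wrist"); save(c,sys.argv[1]); print(c["eye"])
for q,z in dict(hub_a=.09,lever_a_end=.086,gauge_face=.086,spanner=0,stopper=0,timer=0).items():
    for r in arm.place_of(q,c)[:4]: print(q,round(r["score"],2),np.round(r["position"]),at(c,r["position"],z))
s=arm.get_state(); print(s["time"],s["ee_pos"],s["ft_force"],s["joint_pos"]); print(Rotation.from_quat(s["orientation"]).as_matrix())
E
python3 w.py w1.png
```

```text
[0.457 0.011 0.375]
hub_a 0.81 [420. 196.] [0.523 0.081 0.09 ]
hub_a 0.6 [240. 257.] [ 0.536 -0.078  0.09 ]
hub_a 0.59 [329. 228.] [0.531 0.002 0.09 ]
hub_a 0.4 [244. 130.] [ 0.437 -0.043  0.09 ]
lever_a_end 0.57 [316. 148.] [0.465 0.008 0.086]
gauge_face 0.74 [551. 149.] [0.513 0.193 0.086]
gauge_face 0.59 [329. 229.] [0.532 0.002 0.086]
spanner 0.86 [247. 130.] [ 0.432 -0.057  0.   ]
stopper 0.55 [396.  97.] [0.44  0.098 0.   ]
timer 0.57 [490.  43.] [0.413 0.197 0.   ]
timer 0.51 [313. 230.] [ 0.551 -0.018  0.   ]
3.5 [ 0.527 -0.004  0.233] [ 0.101 -0.352  0.602] [-0.058 -0.215  1.757  0.002  1.593 -1.376]
[[ 0.968  0.006  0.25 ]
 [-0.25   0.002  0.968]
 [ 0.006 -1.     0.004]]
```

View pics/w1.png

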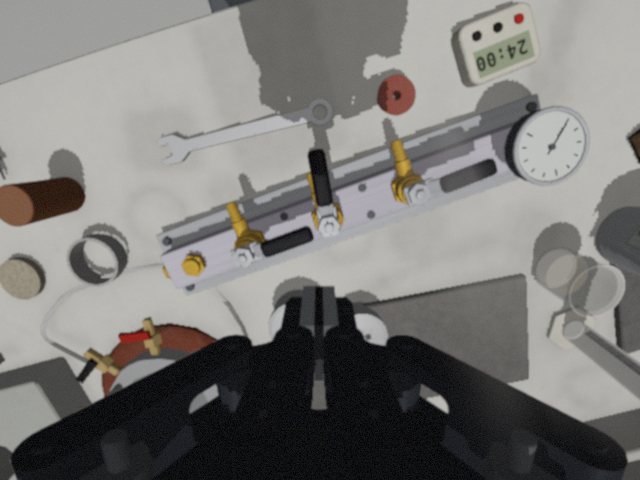

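The wrist view agrees with the other two. The middle hub is at (329,228), its lever points to the front with its end at (316,150), and the gauge is at (551,149). Fitted values: hub_a ≈ (0.530, 0.003), manifold yaw ≈ 0.094, lever ≈ 1.40 rad. Next I'll twist to line up with the manifold, centre over the hub and descend.

Call:
apply_moves(deltas=[0,0.001,0,0.0075,0,0,0,0,0,-7,0,0,0,0,-7,0,0,0,0,-6,0,0,0.015,0,0,0,0,0.02,0,0,0,0,0.02,0,0,0,0,0.02,0,0,0,0,0.015,0,0,0,0,0.01,0,0,0,0,0,0,0])

```text
time: 4.88
ee_pos: [0.5296, 0.0072, 0.1245]
orientation: [-0.705, -0.038, 0.035, 0.707]
ft_force: [-0.6, -0.2, -0.1]
gripper_width: 0.0001
```

```bash
cat >> w.py <<'E'
R=Rotation.from_quat(s["orientation"]).as_matrix(); print("tcp px",proj(c,s["ee_pos"]), "13mm back", proj(c,s["ee_pos"]-R[:,1]*.013))
E
python3 w.py w2.png
```

```text
[ 0.458 -0.001  0.267]
hub_a 0.91 [455. 278.] [0.523 0.081 0.09 ]
hub_a 0.73 [162. 274.] [ 0.537 -0.078  0.09 ]
hub_a 0.68 [308. 278.] [0.531 0.001 0.09 ]
lever_a_end 0.92 [331. 157.] [0.467 0.007 0.086]
spanner 0.98 [242.  92.] [ 0.432 -0.057  0.   ]
stopper 0.57 [450. 126.] [0.44  0.094 0.   ]
timer 0.76 [587. 108.] [0.415 0.193 0.   ]
timer 0.51 [572. 274.] [0.543 0.221 0.   ]
5.225 [0.53  0.007 0.126] [-0.268  0.471  0.208] [-0.036 -0.159  1.884  0.003  1.41  -1.711]
[[ 0.995  0.006 -0.103]
 [ 0.103  0.003  0.995]
 [ 0.006 -1.     0.002]]
tcp px [318.936 307.883] 13mm back [318.994 322.49 ]
```

View pics/w2.png

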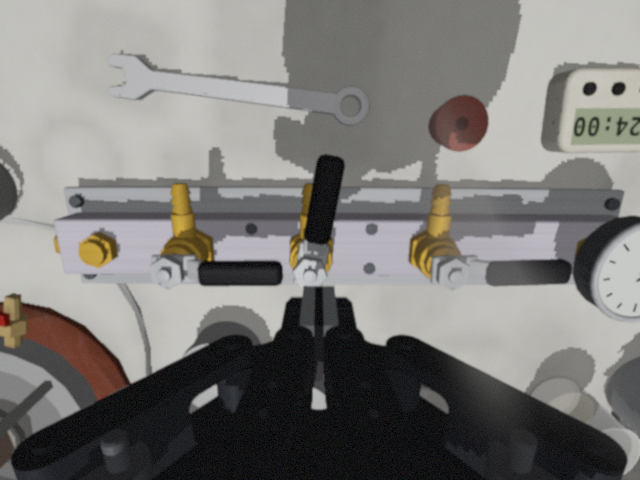

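The tips show at (319,287), which matches the TCP projection, so the TCP really is the end of the shut fingers. The open valve's hub is just ahead at (308,272). I'll trim 5 mm right and 8 mm down, then dwell for 2 s.

Call:
apply_moves(deltas=[0,0.001,0.008,-0.005,0,0,0,0,0,0,0,0,0,0,0,0,0,0,0,0,0,0,0,0,0,0,0,0,0,0,0,0,0,0,0,0,0,0,0,0,0,0,0,0,0,0,0,0,0,0,0,0,0,0,0,0,0,0,0,0,0,0,0,0,0,0,0,0,0,0,0,0,0,0,0,0,0,0,0,0,0,0,0,0,0,0,0,0,0,0,0,0,0,0,0,0,0,0,0,0])

```text
time: 7.72
ee_pos: [0.5319, 0.002, 0.1177]
orientation: [-0.705, -0.039, 0.034, 0.707]
ft_force: [-0.8, -0.2, -0.2]
gripper_width: 0.0002
```

Dwell done (2.4 s, no contact). Next I move to the right of the lever grip and lower the tips to about z = 0.073, which is above the barb and below the grip's top.

Call:
apply_moves(deltas=[0,-0.014,0,-0.008,0,0,-0.018,0,-0.011,0,0,-0.018,0,-0.011,0,0,0,0,0,0,0,0,0.012,0,0,0,0,0.015,0,0,0,0,0.012,0,0,0,0,0.005,0,0,0,0,0,0,0])

```text
time: 8.85
ee_pos: [0.4823, -0.0341, 0.0685]
orientation: [-0.705, -0.038, 0.035, 0.707]
ft_force: [-0.5, 0.8, -0.4]
gripper_width: -0.0002
```

```bash
cat >> w.py <<'E'
H=np.array([.531,.002]); d=s["ee_pos"][:2]-H; print("rel", R[:2,0]@d, R[:2,2]@d)
E
python3 w.py w3.png
```

```text
[ 0.41  -0.042  0.211]
hub_a 0.82 [570. 432.] [0.522 0.082 0.09 ]
lever_a_end 0.65 [429. 297.] [0.466 0.007 0.086]
lever_a_end 0.43 [400. 329.] [ 0.481 -0.002  0.086]
spanner 0.94 [288. 170.] [ 0.431 -0.057  0.   ]
9.2 [ 0.483 -0.034  0.069] [-0.58  -0.261 -0.624] [-0.126 -0.223  2.034  0.003  1.325 -1.801]
[[ 0.995  0.006 -0.104]
 [ 0.104  0.003  0.995]
 [ 0.006 -1.     0.002]]
tcp px [318.584 307.241] 13mm back [318.617 321.774]
rel -0.05185153858682565 -0.03106591254536044
```

View pics/w3.png

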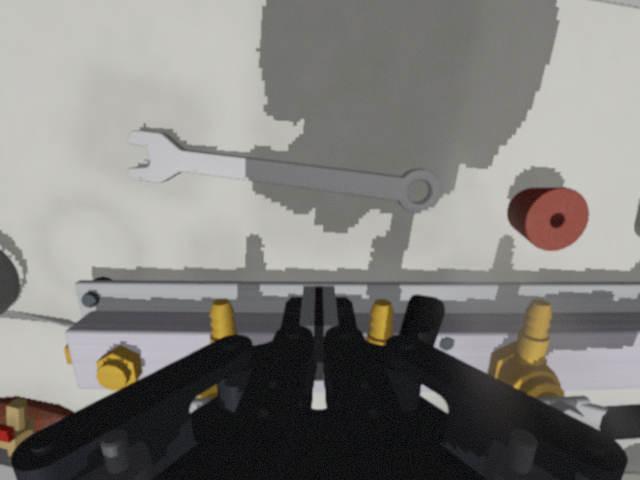

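The fingers are beside the lever with a clear gap: tips at (319,290), lever at (425,320). Before pushing, I'll check the height and width of the finger linkage from this picture for clearance to the neighbouring valve.

```bash
python3 - <<'E'
from h import *
c=arm.camera("wrist"); s=arm.get_state(); R=Rotation.from_quat(s["orientation"]).as_matrix()
e=np.array(c["eye"])-s["ee_pos"]
for p in [(303,290),(336,290),(352,302),(390,345),(400,335),(430,345),(500,375),(600,420),(620,450)]:
    r=ray(c,p)
    for px in (-.011,.0):
        t=(px-e@R[:,0])/(r@R[:,0]); q=(e+t*r)@R; print(p,px,"height above tcp %.3f  side %.3f"%(-q[1],q[2]),end=" | ")
    print()
E
```

```text
(303, 290) -0.011 height above tcp 0.008  side -0.007 | (303, 290) 0.0 height above tcp -0.017  side -0.008 | 
(336, 290) -0.011 height above tcp 0.008  side 0.007 | (336, 290) 0.0 height above tcp -0.017  side 0.008 | 
(352, 302) -0.011 height above tcp 0.019  side 0.013 | (352, 302) 0.0 height above tcp -0.004  side 0.015 | 
(390, 345) -0.011 height above tcp 0.049  side 0.022 | (390, 345) 0.0 height above tcp 0.032  side 0.026 | 
(400, 335) -0.011 height above tcp 0.043  side 0.026 | (400, 335) 0.0 height above tcp 0.025  side 0.031 | 
(430, 345) -0.011 height above tcp 0.049  side 0.034 | (430, 345) 0.0 height above tcp 0.032  side 0.040 | 
(500, 375) -0.011 height above tcp 0.063  side 0.049 | (500, 375) 0.0 height above tcp 0.049  side 0.057 | 
(600, 420) -0.011 height above tcp 0.080  side 0.064 | (600, 420) 0.0 height above tcp 0.069  side 0.075 | 
(620, 450) -0.011 height above tcp 0.088  side 0.062 | (620, 450) 0.0 height above tcp 0.078  side 0.073 |
```

The tips are about 14 mm wide, and the linkage only widens more than 30 mm above the TCP. At TCP z ≈ 0.076 it clears the neighbour's nut. First half of the push:

Call:
apply_moves(deltas=[0,0.002,-0.007,0.008,0,0,0.002,0,0.008,0,0,0,0,0.004,0,0,0,0,0.004,0,0,0,0,0.004,0,0,0,0,0.004,0,0,0,0,0.005,0,0,0,0,0.005,0,0,0.0015,0,0.005,0,0,0.0015,0,0.005,0,0,0,0,0,0])

```text
time: 10.62
ee_pos: [0.4842, 0.0218, 0.0772]
orientation: [-0.706, -0.039, 0.035, 0.707]
ft_force: [-0.1, -1.7, 0.1]
gripper_width: 0.0001
```

```bash
python3 w.py w4.png
```

```text
[0.412 0.014 0.22 ]
hub_a 0.84 [ 91. 399.] [ 0.536 -0.077  0.09 ]
hub_a 0.75 [440. 406.] [0.523 0.081 0.09 ]
lever_a_end 0.74 [382. 324.] [0.486 0.049 0.086]
lever_a_end 0.69 [603. 179.] [0.415 0.125 0.086]
gauge_face 0.58 [442. 405.] [0.525 0.084 0.086]
spanner 0.93 [198. 158.] [ 0.432 -0.058  0.   ]
stopper 0.81 [438. 194.] [0.439 0.093 0.   ]
stopper 0.58 [ 91. 403.] [ 0.626 -0.141  0.   ]
stopper 0.22 [200. 156.] [ 0.431 -0.057  0.   ]
stopper 0.21 [598. 179.] [0.418 0.193 0.   ]
timer 0.97 [600. 176.] [0.416 0.194 0.   ]
10.975 [0.484 0.021 0.077] [-0.543  0.826  0.106] [-0.01  -0.229  2.025  0.002  1.338 -1.684]
[[ 0.995  0.006 -0.103]
 [ 0.103  0.002  0.995]
 [ 0.007 -1.     0.001]]
tcp px [317.903 305.468] 13mm back [317.867 319.809]
rel -0.04452400282771252 0.02403839933728731
```

The lever is now at about 0.66 rad and moving as planned with low force. Continuing the arc:

Call:
apply_moves(deltas=[0,0.003,0,0.003,0,0,0.003,0,0.004,0,0,0.003,0,0.004,0,0,0.004,0,0.003,0,0,0.004,0,0.003,0,0,0.004,0,0.001,0,0,0,0,0,0])

```text
time: 11.85
ee_pos: [0.5046, 0.0428, 0.0772]
orientation: [-0.706, -0.039, 0.035, 0.707]
ft_force: [0.3, -0.2, 0.5]
gripper_width: 0.0002
```

```bash
python3 w.py w5.png | grep -v -e timer -e stopper
```

```text
[0.432 0.035 0.22 ]
hub_a 0.82 [ 40. 359.] [ 0.537 -0.077  0.09 ]
lever_a_end 0.62 [188. 357.] [ 0.531 -0.013  0.086]
12.2 [0.504 0.043 0.077] [-0.986  0.143 -0.462] [ 0.033 -0.177  1.982  0.001  1.331 -1.641]
[[ 0.995  0.006 -0.103]
 [ 0.103  0.001  0.995]
 [ 0.006 -1.     0.001]]
tcp px [318.518 305.056] 13mm back [318.538 319.378]
rel -0.022429818975176832 0.043095169068680064
```

View pics/w5.png

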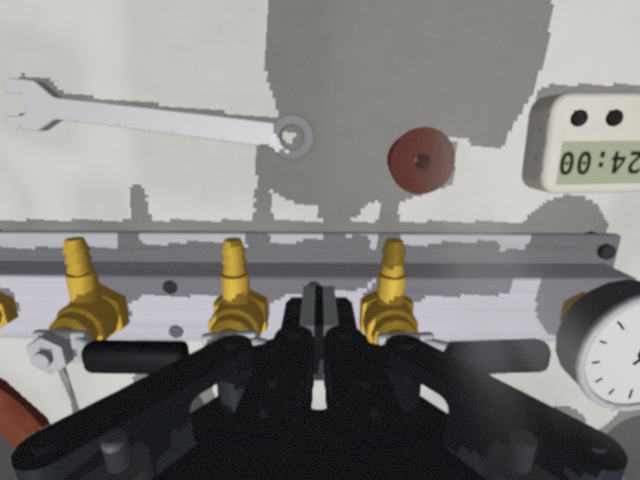

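The fingertips (318,290) sit in front of the hidden lever, between the barbs, and clear of everything else. The lever is nearly shut, so I'll finish with small steps while watching the force.

Call:
apply_moves(deltas=[0,0.0015,0,0,0,0,0.0015,0,0,0,0,0.001,0,0,0])

```text
time: 12.58
ee_pos: [0.508, 0.0432, 0.0773]
orientation: [-0.706, -0.038, 0.035, 0.707]
ft_force: [-3.2, 1.5, 0.8]
gripper_width: -0.0001
```

Call:
apply_moves(deltas=[0,0.0015,0,0,0])

```text
time: 12.7
ee_pos: [0.509, 0.0434, 0.0771]
orientation: [-0.706, -0.038, 0.035, 0.707]
ft_force: [-15.2, 0.0, 6.1]
gripper_width: -0.0001
```

15 N on the last small step means the lever is on its stop. Backing off to the front, then straight up.

Call:
apply_moves(deltas=[0,-0.004,0,0,0,0,-0.01,0,0,0,0,-0.01,0,0,0,0,0,-0.02,0,0,0,0,-0.03,0,0,0,0,-0.04,0,0,0,-0.01,-0.03,0,0,0,0,0,0,0])

```text
time: 13.7
ee_pos: [0.4732, 0.0392, 0.2075]
orientation: [-0.706, -0.04, 0.033, 0.707]
ft_force: [-0.4, 0.5, -0.5]
gripper_width: -0.0001
```

```bash
python3 w.py w6.png
```

```text
[0.4   0.031 0.35 ]
hub_a 0.92 [365. 298.] [0.522 0.082 0.09 ]
hub_a 0.88 [166. 295.] [ 0.537 -0.079  0.09 ]
hub_a 0.57 [265. 300.] [0.532 0.002 0.09 ]
hub_a 0.44 [442. 293.] [0.512 0.144 0.09 ]
lever_a_end 0.8 [345. 295.] [0.524 0.066 0.086]
gauge_face 0.86 [498. 295.] [0.511 0.193 0.086]
spanner 0.57 [226. 157.] [ 0.43  -0.056  0.   ]
stopper 0.79 [378. 183.] [0.44  0.095 0.   ]
stopper 0.55 [443. 295.] [0.553 0.185 0.   ]
timer 0.65 [480. 169.] [0.415 0.193 0.   ]
14.05 [0.472 0.039 0.203] [-0.487 -0.134 -0.017] [ 0.028 -0.328  1.897  0.001  1.569 -1.646]
[[ 0.995  0.003 -0.103]
 [ 0.103  0.001  0.995]
 [ 0.003 -1.     0.001]]
tcp px [319.193 299.198] 13mm back [319.247 312.782]
rel -0.05446048178547048 0.043030000439590675
```

View pics/w6.png

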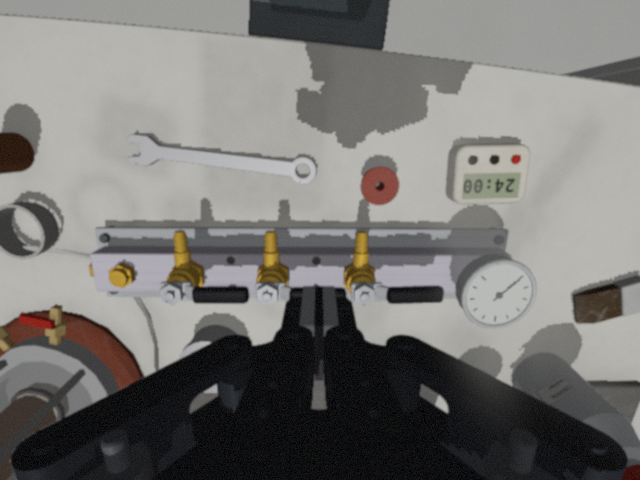

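The lever now lies along the bar, with its end at (345,295) in line with the other two. The gauge is at (498,295), about (0.511, 0.194). Next I move over the gauge, then descend.

Call:
apply_moves(deltas=[0,0.008,0,0.02,0,0,0.012,0,0.033,0,0,0.012,0,0.033,0,0,0.012,0,0.033,0,0,0.01,0,0.029,0,0,0,0,0,0,0,0,0.015,0,0,0,0,0.02,0,0,0,0,0.02,0,0,0,0,0.015,0,0,0,0,0,0,0])

```text
time: 15.42
ee_pos: [0.5101, 0.1938, 0.1215]
orientation: [0.707, 0.033, -0.037, -0.706]
ft_force: [-0.4, -0.9, -0.2]
gripper_width: -0.0002
```

```bash
python3 w.py w7.png; python3 m.py | head -9
```

```text
[0.44  0.187 0.265]
hub_a 0.75 [112. 281.] [0.523 0.083 0.09 ]
lever_a_end 0.55 [ 91. 279.] [0.524 0.068 0.086]
gauge_face 0.71 [316. 280.] [0.512 0.193 0.086]
gauge_face 0.26 [ 89. 278.] [0.524 0.067 0.086]
spanner 0.44 [110. 280.] [0.565 0.027 0.   ]
stopper 0.73 [192. 128.] [0.44  0.095 0.   ]
timer 0.95 [335. 107.] [0.415 0.196 0.   ]
15.775 [0.511 0.194 0.124] [ 0.279  0.044 -1.312] [ 0.317 -0.113  1.847  0.     1.411 -1.354]
[[ 0.995 -0.003 -0.1  ]
 [ 0.1   -0.001  0.995]
 [-0.003 -1.    -0.001]]
tcp px [320.057 309.899] 13mm back [320.183 324.731]
rel -0.0007357780614357691 0.19346132901645635
top [0.433 0.109 0.97 ] 12
hub_a 0.84 [415. 209.] [ 0.537 -0.081  0.09 ]
hub_a 0.84 [322. 220.] [0.521 0.082 0.09 ]
hub_a 0.72 [365. 212.] [0.532 0.007 0.09 ]
lever_a_end 0.91 [330. 218.] [0.525 0.069 0.086]
gauge_face 0.48 [258. 226.] [0.513 0.196 0.086]
spanner 0.6 [394. 272.] [ 0.427 -0.055  0.   ]
spanner 0.6 [315. 267.] [0.44  0.096 0.   ]
spanner 0.2 [411. 206.] [ 0.553 -0.094  0.   ]
```

View pics/w7.png

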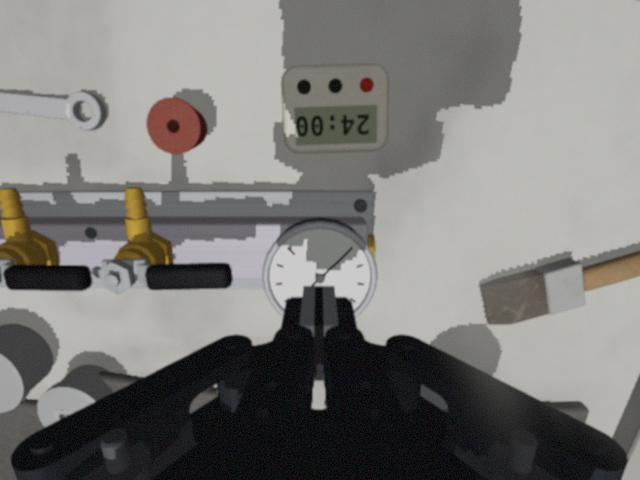

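The tips (319,290) are over the dial centre (318,278). The closed lever is parallel to its neighbour, and its end fits about 0.02 rad. Down 8 mm, then dwell for more than 2 s.

Call:
apply_moves(deltas=[0,0.001,0.009,0,0,0,0,0,0,0,0,0,0,0,0,0,0,0,0,0,0,0,0,0,0,0,0,0,0,0,0,0,0,0,0,0,0,0,0,0,0,0,0,0,0,0,0,0,0,0,0,0,0,0,0,0,0,0,0,0,0,0,0,0,0,0,0,0,0,0,0,0,0,0,0,0,0,0,0,0,0,0,0,0,0,0,0,0,0,0,0,0,0,0,0,0,0,0,0,0])

```text
time: 19.08
ee_pos: [0.5117, 0.1944, 0.1135]
orientation: [0.707, 0.034, -0.037, -0.706]
ft_force: [0.1, 1.0, -0.1]
gripper_width: -0.0
```

```bash
python3 - <<'E'
from h import *
s=arm.get_state(); print(s["time"],s["ee_pos"],s["ft_force"])
print(arm.sign_off())
E
```

```text
19.075 [0.5117     0.19438297 0.11353405] [ 0.11386398  1.01693416 -0.13107488]
the job is handed in; nothing more can be done
None
```

I ran the whole check and handed it in at 19.1 s of the 61 s allowed; the hand-in returns no verdict.

- **First pointing:** the middle valve was the open one, with its lever at about 1.40 rad. I held the shut fingertips about 28 mm above its spindle for 2.4 s, touching nothing.
- **Closing the lever:** I pushed the lever round with the shut fingertips until it met its stop. The last reading was about 16 N, under the 30 N limit.
- **Second pointing:** I held the fingertips about 28 mm above the gauge dial for more than 2 s, about 1 mm off its centre by the camera estimate.

**Last checks:**
- The wrist picture shows the closed lever parallel to its neighbour, and the measured lever end gives an angle of about 0.02 rad.
- The stopper and timer were found within about 3 mm of their earlier positions. For the spanner, the top camera's last fix was about 7 mm from its first one, while the wrist camera's last good fix, taken after the push, was within 2 mm. I put that down to the network's scatter, since the fingertips never came below about 68 mm, well above the spanner.
- The force reading at hand-in was about 1 N, which is within the sensor's noise seen in free air.

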